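# Slide the tile carrier under the leaf spring

### The arm

A 6-joint arm with a two-finger parallel gripper is mounted at the origin on the work surface. World frame = base frame: x ahead of the robot, y to its left, z up, the work surface at z = 0. Lengths are in mm, angles in rad, forces in N, time in s.
With the tool pointing down it reaches from about 400 to 925 mm from the base axis. Payload 12.5 kg.
Tool frame: the origin (TCP) lies between the finger pads; the fingertips stand 19 mm ahead of it and the grasp point (between the pads) is the TCP (env.nose_length is the distance from the TCP to the fingertips, in mm); z points along the fingers, y is the line along which they close (so a half turn about z gives the same grasp; the last joint's range is limited). The gripper opens to 95 mm and grips with 3 to 60 N. Pads are 20 mm wide; open, the fingers measure 119 mm over their backs; the gripper's body (75 mm by 180 mm) begins 59 mm behind the grasp point.
Start: joints at [-1.295, 0.491, 1.559, -0, 1.092, -0.106], TCP at [232.893, -580.005, 233.661] pointing down, gripper open.
Joint ranges: [-3.1, 3.1], [-0.84, 2.19], [0.05, 2.79], [-1.13, 4.28], [0.06, 2.93], [-2.69, 2.69]. Speed limits (rad/s): [2.22, 2.22, 2.79, 3.14, 3.14, 3.14].

### API

Orientations are given as [roll, pitch, yaw] about the fixed x, y, z axes, in that order (R = Rz(yaw) Ry(pitch) Rx(roll)).
In Python, from cell import env gives the robot as it stands. The module is installed in compiled form; this text tells all that it offers.
- The arm moves only by the tool drive_tool, never from a script. Its argument "rows" is a list that holds one entry, the list of rows, each a list of 7 numbers: the shift along the tool's x, y, z scaled (see below), then the turn, a rotation vector about the tool's x, y, z scaled (see below), then the opening, from 0 (shut) to 1 (fully open). In form: [[[tx, ty, tz, ax, ay, az, jaw], ...]]. A call has 1 to 5 rows; each row shifts and turns the commanded pose from where the row before left it, along the tool's axes as they then stand; what a row does not reach is not made up. The controller multiplies each number of a shift by 250 mm and each number of a turn by 180 degrees. A row lasts 1/8 s, in which the tool goes at most 62.5 mm and 10.7 degrees, less where a joint would pass 70% of its speed; a pose out of reach is approached as far as the arm can. A call with a number of a shift or a turn outside -1 to 1 is refused whole. A call with a gripper value outside its range is refused whole. The fingers move at their own pace and stop on an object; the grip force is fixed at half the most. Time passes only in rows, so rows that do not move let the fingers close. It gives the time, the measured TCP pose, the force, the opening and the grip force at its end, in the units of the state.
- env.state(): the state, without advancing time (a new reading comes with each control period).
- env.read_camera(name): name is "side" or "top"; returns a dict with "color" (420x560x3 uint8, blue, green, red), "camera_matrix" (3x3 intrinsics, pixels), "pose" (4x4, takes a point from camera to world coordinates). Camera axes: x right, y up, looking along -z (the intrinsics and any distortion apply to the point x, -y, -z); pixel columns grow to the right and rows downward; lengths in mm; the calibration is good to about 2 mm. A picture is of the moment at which its call begins. There is no depth.
- env.job_done(): hands the job in; it is judged then, once.
Trained networks look in a picture, given as the dict that the camera call returned (one of the last four; its "shot" number tells which), for a name from the list of things; names that differ only in an ending like _2 or _b are one class to them, and where a whole thing is asked for, a point or a joint stands for the part that bears it (a point fixed in the world has none). Each returns a list of dicts, best first, with "score" (0 to 1); they miss things now and then, are a little off and sometimes report something else, mostly with a low value. They report only what shows in the picture. A call takes as long as a camera call. They do not tell look-alikes from the thing itself.
- env.search_frame(name, picture): "at" ([x, y, z] in mm, in the coordinates of the camera as it stood for that picture, good to about 4 mm: the middle of the surface that is visible of it).
- env.place_of(name, picture): "at" ([x, y, z] in mm, in the coordinates of the camera as it stood for that picture, good to about 4 mm: a listed point, or the origin of a listed thing).
The state is a dict: "t": time; "joints": joint angles; "qvel": joint speeds; "tau": joint torques, N m; "eef_pos": TCP position; "tcp_rot": TCP orientation; "ft_force": force on the tool from outside, world axes, zero at the start; "moment": the same for the moment, N m; "opening": opening from 0.0 (shut) to 1.0 (fully open); "grip_force": force on a finger pad.
Only numpy, scipy, OpenCV 4.12 (cv2) and the standard library are available. Lean on these libraries where they do the work, as an engineer would, in place of code of your own. Each camera call takes 0.05 s, during which the arm holds its last target. There are 200 camera calls.

### The job

Get the tile ready for painting: with the fingertips, press down hard on the black pad of the blue tile carrier so that the sprung bed sinks, and keep pressing while you slide the carrier under the yellow leaf spring until it is fully home against the red stop; then let go, so that the spring alone holds it down. Push it only: never pick the carrier up or tip it, and leave the two paint jars and the mug standing where they are.

Things in the scene. Friction and masses are not known exactly. Their poses are not given: they have to be found in the camera images.
- jig: Fixed tile jig (place and yaw vary): plywood base 310 x 135 x 10 mm. Origin: centre of its underside, on the table; z up; +x is the way the carrier must slide, to the spring and stop; channel centred on y = 0. Aluminium side rails, inner faces at y = +-42.5 mm, tops 42 mm above the table. Blue bridge at x = +116 to +141 mm, top 73 mm high, carries the leaf spring
- carrier: Loose blue plate 130 (x) x 80 (y) x 10 mm, about 0.15 kg, on the sprung bed between the rails, its +x along the jig's +x. Origin: centre of its underside, 34 mm above the table at the start (top at 44 mm). White tile flush in its front part, which goes under the spring. Slides easily (friction 0.25). At home its origin is at jig x = +35 mm, 75 to 110 mm from the start
- carrier_pad (a point): on the carrier's top, 32 mm behind its origin: where to press. The black pad spans carrier x -62 to -18 mm, 62 mm wide. Just ahead of it a cross rib stands on the top, x -16 to -7 mm, 60 mm wide, 9 mm high: the fingertip pushes against it from behind
- carrier_front (a point): middle of the top front edge of the carrier, 65 mm ahead of its origin, 10 mm above its underside
- jig_stop (a point): on the face of the red stop block (40 mm wide, top 46 mm high), at jig x = +100 mm, y = 0, 40 mm above the table: carrier_front comes to this jig x when home
- leaf_lip (a point): lowest point of the leaf spring's lip, midway between its two prongs, at jig x = +64 mm, y = 0, 32 mm above the table when the spring is at rest
- bed (a joint): how far the steel bed (236 x 83 mm, under the carrier) is pressed down, m: 0 up, 0.010 bottomed. It sinks level. Starts at about 9 N, 0.5 N more per mm (13 to 14 N at 9 mm). Unpressed, the carrier's front runs against the spring's nose and is blocked; sunk 8 mm or to the bottom it wedges under and lifts the spring. Let go under the spring, the bed stays some 4 mm down
- leaf (a joint): lift of the yellow leaf spring, rad: 0 at rest, grows as the lip lifts; about 0.1 with the carrier clamped. Two prongs 12 mm wide at jig y = +-31 mm run from the hinge (jig x = +125 mm, 58 mm high) down to the lip, then up to a nose at x = +49 mm, tip 39 to 43 mm high. 3 N at the lip to start lifting, 1.2 N more per mm
- yellow_jar: bystander: loose yellow paint jar, radius 33 mm, 78 mm high, origin centre of underside
- pink_jar: bystander: loose pink paint jar, radius 33 mm, 78 mm high, origin centre of underside
- bisque_mug: bystander: loose beige unglazed mug, radius 36 mm, 82 mm high, with a handle, origin centre of underside
Mind the look-alikes: they are no part of the job. Several things have the shape of the carrier; the one meant has the colours described above.

How it is judged:
By the outcome, as a careful person would: the job done as asked, in the order asked, and still so for the second after the job is handed in, with the robot touching nothing.
It also fails if it takes over 40 s, if anything falls off the work surface, if the arm or the gripper's body presses on something with over 40 N, if the wrist force passes 120 N, or if a joint passes its speed limit or range.

## Working session

There is one attempt and no reset: what is moved stays moved. The work goes in short steps, Python scripts to look and compute and a tool call to move; the robot and the scene stay as the last step left them, time stands still between calls to the robot, and variables do not carry over. Pictures are saved under pics/ and viewed, at most 10 in all, crops included, and the job is handed in when it is done.

Besides the shell and the picture viewer there is one more tool, called after ">>>" by a JSON object that holds its "name" and its "arguments", one argument or row to a line. drive_tool: Moves the arm, as the interface text tells. Its arguments: {"type":"object","properties":{"rows":{"type":"array","items":{"type":"array","items":{"type":"array","items":{"type":"number","minimum":-1,"maximum":1}}}}},"required":["rows"]}

```bash
mkdir -p pics; cat > h.py <<'E'
import numpy as np, cv2
from cell import env
def w(p,at): return (p["pose"]@np.r_[at,1])[:3]
def pix(p,X):
    c=np.linalg.inv(p["pose"])@np.r_[X,1]; v=p["camera_matrix"]@np.array([c[0],-c[1],-c[2]]); return v[:2]/v[2]
def ray(p,uv,z):
    d=np.linalg.inv(p["camera_matrix"])@np.r_[uv,1]; d=p["pose"][:3,:3]@np.array([d[0],-d[1],-d[2]]); o=p["pose"][:3,3]
    return o+d*(z-o[2])/d[2]
E
python3 - <<'E'
from h import *
s=env.state(); print({k:np.round(s[k],3) for k in s})
ims=[]
for n in("top","side"):
    p=env.read_camera(n); cv2.imwrite(f"pics/{n}0.png",p["color"]); print(n,np.round(p["pose"][:3,3]),[k for k in p])
    for name in("carrier","carrier_pad","carrier_front","jig","jig_stop","leaf_lip","yellow_jar","pink_jar","bisque_mug"):
        for r in env.place_of(name,p)[:4]:
            X=w(p,r["at"]); print(name,round(r["score"],2),X.round(),pix(p,X).round())
E
```

```text
{'t': np.float64(0.0), 'joints': array([-1.295,  0.492,  1.559,  0.   ,  1.092, -0.106]), 'qvel': array([-0.002, -0.   ,  0.   , -0.001,  0.   ,  0.   ]), 'tau': array([ 0.0000e+00, -6.1265e+01, -2.5819e+01,  6.9000e-02,  4.8000e-02,
       -0.0000e+00]), 'eef_pos': array([ 232.814, -579.759,  233.065]), 'tcp_rot': array([-3.14 , -0.   ,  0.382]), 'ft_force': array([ 0.28 ,  0.372, -0.134]), 'moment': array([0.039, 0.007, 0.018]), 'grip_force': np.float64(0.0), 'opening': np.float64(1.001)}
top [432. -47. 690.] ['color', 'camera_matrix', 'pose', 'shot']
carrier 0.83 [ 510. -275.   -4.] [410. 281.]
carrier 0.61 [ 760. -193.   -6.] [376. 147.]
carrier 0.59 [573. -39.  33.] [285. 225.]
carrier_pad 0.97 [ 508. -307.    9.] [431. 285.]
carrier_pad 0.94 [ 788. -179.    4.] [371. 131.]
carrier_pad 0.62 [582. -71.  43.] [303. 221.]
carrier_pad 0.42 [575. -42.  34.] [286. 224.]
carrier_front 0.93 [ 700. -214.    9.] [386. 175.]
carrier_front 0.75 [ 524. -213.    9.] [378. 268.]
carrier_front 0.6 [568.  22.  45.] [249. 222.]
jig 0.7 [563.  19.   2.] [252. 229.]
jig 0.17 [581. -71.  45.] [304. 
[... 444 characters left out ...]
   1.] [362. 185.]
carrier 0.62 [ 762. -188.   -0.] [246. 174.]
carrier 0.55 [575. -41.  39.] [281. 217.]
carrier_pad 0.87 [ 513. -310.   10.] [368. 175.]
carrier_pad 0.83 [586. -68.  43.] [284. 206.]
carrier_pad 0.75 [ 795. -182.    8.] [233. 169.]
carrier_front 0.83 [ 700. -216.   12.] [275. 171.]
carrier_front 0.78 [ 522. -211.   14.] [347. 193.]
carrier_front 0.55 [564.  24.  43.] [266. 237.]
jig 0.83 [563.  22.   2.] [268. 255.]
jig_stop 0.78 [548. 124.  40.] [237. 280.]
leaf_lip 0.7 [555.  85.  32.] [249. 266.]
yellow_jar 0.78 [698. 147.  -2.] [157. 272.]
pink_jar 0.78 [429. -58.  -3.] [360. 258.]
bisque_mug 0.95 [708. -23.   2.] [218. 216.]
bisque_mug 0.23 [585. -73.  44.] [286. 204.]
```

View pics/top0.png

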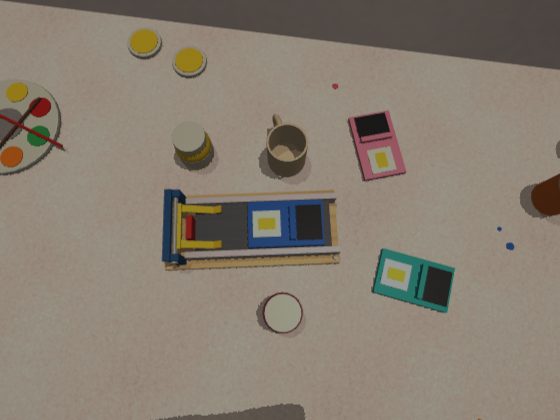

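View pics/side0.png

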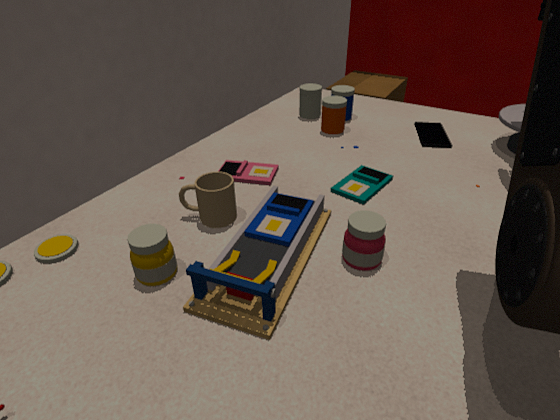

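The top view shows three carrier-shaped things: the blue one in the jig (286,224), a teal one (415,281) and a pink one (377,147). I choose the blue one, with its black pad at about (308,222). Next I refine its pose and check a close crop.

```bash
python3 - <<'E'
from h import *
p=env.read_camera("top"); c=p["color"]; cv2.imwrite("pics/crop1.png",cv2.resize(c[170:290,150:360],None,fx=3.6,fy=3.6,interpolation=cv2.INTER_CUBIC))
h=cv2.cvtColor(c,cv2.COLOR_BGR2HSV)
m=cv2.inRange(h,(105,120,40),(125,255,255)); m[:, :235]=0; m[:,345:]=0; m[:190]=0;m[260:]=0
ys,xs=np.nonzero(m); print(len(xs),xs.min(),xs.max(),ys.min(),ys.max())
P=np.array([ray(p,(x,y),44)[:2] for x,y in zip(xs,ys)],np.float32)
r=cv2.minAreaRect(P); print("carrier rect",r,cv2.boxPoints(r).round())
# yellow prongs at ~35-45 height, red stop
for nm,lo,hi,z in(("yellow",(18,150,80),(35,255,255),40),("red",(0,150,60),(6,255,255),46)):
    m=cv2.inRange(h,lo,hi); m[:,:172]=0;m[:,225:]=0;m[:200]=0;m[255:]=0
    n,l,st,ce=cv2.connectedComponentsWithStats(m)
    for i in range(1,n):
        if st[i,4]>15: print(nm,st[i],ray(p,ce[i],z).round(1))
E
```

```text
1783 248 324 200 247
carrier rect ((574.114013671875, -39.77772521972656), (80.98446655273438, 129.9681396484375), 10.241178512573242) [[ 523.   17.]
 [ 546. -111.]
 [ 626.  -97.]
 [ 602.   31.]]
yellow [177 203  45  46 815] [547.  113.4  40. ]
red [186 215   9  24 195] [543.5 121.2  46. ]
```

View pics/crop1.png

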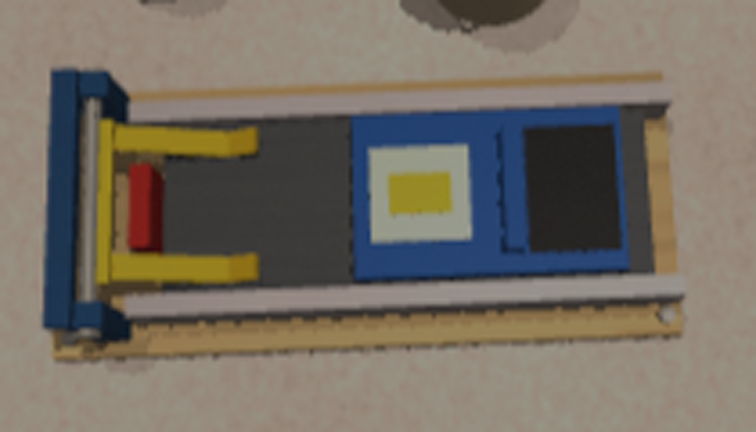

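The crop confirms the choice: blue carrier with a white tile and black pad, in line with the yellow prongs and red stop. The measured rectangle is 130 x 81 mm with yaw 100.2°, which matches the description. I first turn the tool in place and half-close the fingers.

>>> {"name": "drive_tool", "arguments": {
  "rows": [
    [[0,0,0,0,0,-0.0544,0.25],[0,0,0,0,0,-0.0544,0.25],[0,0,0,0,0,-0.0544,0.25],[0,0,0,0,0,-0.0544,0.25]]
  ]
}}

```text
t: 1.55
eef_pos: [232.9, -580.0, 233.7]
tcp_rot: [3.142, 0.0, 1.071]
ft_force: [-0.9, -0.4, 0.0]
opening: 0.637
grip_force: 0.0
```

>>> {"name": "drive_tool", "arguments": {
  "rows": [
    [[0,0,0,0,0,-0.0544,0.25],[0,0,0,0,0,-0.0544,0.25],[0,0,0,0,0,-0.0544,0.25],[0,0,0,0,0,-0.0544,0.25],[0,0,0,0,0,0,0.25]]
  ]
}}

```text
t: 2.17
eef_pos: [232.9, -580.0, 233.7]
tcp_rot: [3.142, 0.0, 1.748]
ft_force: [0.1, -0.5, -0.4]
opening: 0.249
grip_force: 0.0
```

>>> {"name": "drive_tool", "arguments": {
  "rows": [
    [[0.1176,0.1151,0,0,0,0,0.25],[0.1176,0.1151,0,0,0,0,0.25],[0.1176,0.1151,0,0,0,0,0.25],[0.1176,0.1151,0,0,0,0,0.25],[0.1176,0.1151,0,0,0,0,0.25]]
  ]
}}

```text
t: 2.8
eef_pos: [349.1, -408.7, 233.8]
tcp_rot: [3.141, 0.0, 1.744]
ft_force: [-0.3, -0.5, 0.8]
opening: 0.247
grip_force: 0.0
```

>>> {"name": "drive_tool", "arguments": {
  "rows": [
    [[0.1176,0.1151,0,0,0,0,0.25],[0.1176,0.1151,0,0,0,0,0.25],[0.1176,0.1151,0,0,0,0,0.25],[0.1176,0.1151,0,0,0,0,0.25],[0.1176,0.1151,0,0,0,0,0.25]]
  ]
}}

```text
t: 3.42
eef_pos: [464.7, -238.5, 233.8]
tcp_rot: [3.141, 0.0, 1.744]
ft_force: [-0.2, -0.5, -0.0]
opening: 0.249
grip_force: 0.0
```

>>> {"name": "drive_tool", "arguments": {
  "rows": [
    [[0.1176,0.1151,0,0,0,0,0.25],[0.1176,0.1151,0,0,0,0,0.25],[0.1176,0.1151,0,0,0,0,0.25],[0.1176,0.1151,0,0,0,0,0.25],[0.1176,0.1151,0,0,0,0,0.25]]
  ]
}}

```text
t: 4.05
eef_pos: [580.2, -68.3, 233.7]
tcp_rot: [3.141, 0.0, 1.744]
ft_force: [0.5, -0.8, -0.7]
opening: 0.25
grip_force: 0.0
```

>>> {"name": "drive_tool", "arguments": {
  "rows": [
    [[0,0,0.16,0,0,0,0.25],[0,0,0.16,0,0,0,0.25],[0,0,0.16,0,0,0,0.25],[0,0,0.14,0,0,0,0.25],[0,0,0,0,0,0,0.25]]
  ]
}}

```text
t: 4.68
eef_pos: [578.5, -69.2, 76.7]
tcp_rot: [-3.138, -0.002, 1.746]
ft_force: [-0.7, 0.0, 0.5]
opening: 0.248
grip_force: 0.0
```

```bash
python3 - <<'E'
from h import *
p=env.read_camera("side"); cv2.imwrite("pics/s1.png",cv2.resize(p["color"][150:320,180:400],None,fx=3.5,fy=3.5,interpolation=cv2.INTER_CUBIC))
E
```

```text
(no output)
```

View pics/s1.png

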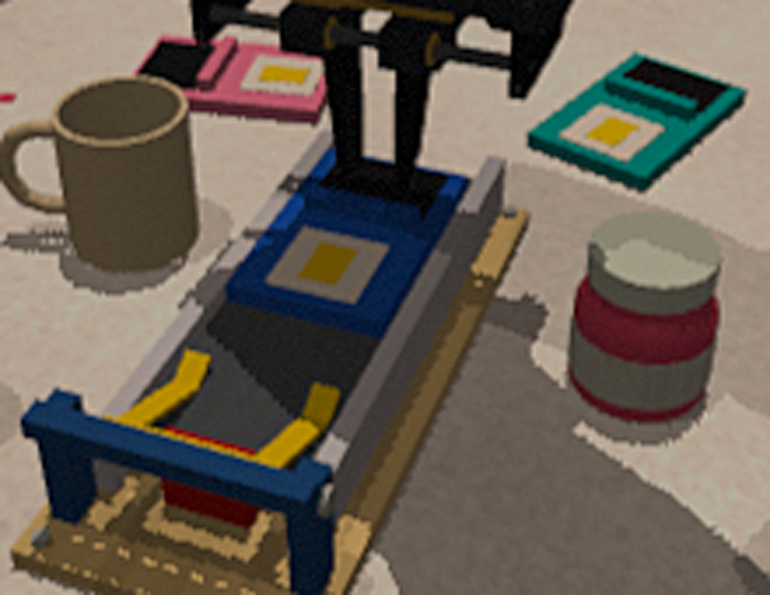

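The side view shows both fingertips over the black pad, at (350,170) and (405,175), between the rails and behind the rib. I press down next.

>>> {"name": "drive_tool", "arguments": {
  "rows": [
    [[0,0,0.04,0,0,0,0.25],[0,0,0.02,0,0,0,0.25],[0,0,0,0,0,0,0.25]]
  ]
}}

```text
t: 5.1
eef_pos: [579.5, -69.5, 63.8]
tcp_rot: [3.141, 0.0, 1.749]
ft_force: [-0.5, 0.1, 1.7]
opening: 0.251
grip_force: 0.0
```

>>> {"name": "drive_tool", "arguments": {
  "rows": [
    [[0,0,0.016,0,0,0,0.25],[0,0,0.012,0,0,0,0.25],[0,0,0,0,0,0,0.25]]
  ]
}}

```text
t: 5.48
eef_pos: [579.8, -69.6, 57.7]
tcp_rot: [3.141, 0.001, 1.749]
ft_force: [-3.7, 0.0, 12.2]
opening: 0.248
grip_force: 6.0
```

>>> {"name": "drive_tool", "arguments": {
  "rows": [
    [[0,0,0.012,0,0,0,0.25],[0,0,0.01,0,0,0,0.25],[0,0,0,0,0,0,0.25]]
  ]
}}

```text
t: 5.85
eef_pos: [579.9, -69.6, 53.2]
tcp_rot: [3.14, 0.001, 1.749]
ft_force: [-4.0, 1.8, 20.7]
opening: 0.249
grip_force: 10.2
```

>>> {"name": "drive_tool", "arguments": {
  "rows": [
    [[0,0,0.004,0,0,0,0.25],[0.01,0,0,0,0,0,0.25],[0.02,0,0,0,0,0,0.25],[0.02,0,0,0,0,0,0.25],[0.02,0,0,0,0,0,0.25]]
  ]
}}

```text
t: 6.48
eef_pos: [578.6, -53.6, 53.2]
tcp_rot: [3.136, 0.004, 1.749]
ft_force: [-1.3, -9.0, 25.3]
opening: 0.25
grip_force: 12.6
```

>>> {"name": "drive_tool", "arguments": {
  "rows": [
    [[0.02,0,0,0,0,0,0.25],[0.02,0,0,0,0,0,0.25],[0.02,0,0,0,0,0,0.25],[0.02,0,0,0,0,0,0.25],[0.02,0,0,0,0,0,0.25]]
  ]
}}

```text
t: 7.1
eef_pos: [574.1, -29.0, 53.2]
tcp_rot: [3.136, 0.004, 1.749]
ft_force: [-1.8, -8.8, 26.5]
opening: 0.249
grip_force: 13.3
```

```bash
python3 - <<'E'
from h import *
p=env.read_camera("side"); cv2.imwrite("pics/s2.png",cv2.resize(p["color"][150:320,180:400],None,fx=3.5,fy=3.5,interpolation=cv2.INTER_CUBIC))
print(env.state()["ft_force"],env.state()["eef_pos"])
E
```

```text
[-1.92649228 -7.02259345 26.52880312] [573.96822306 -28.4587567   53.1775589 ]
```

View pics/s2.png

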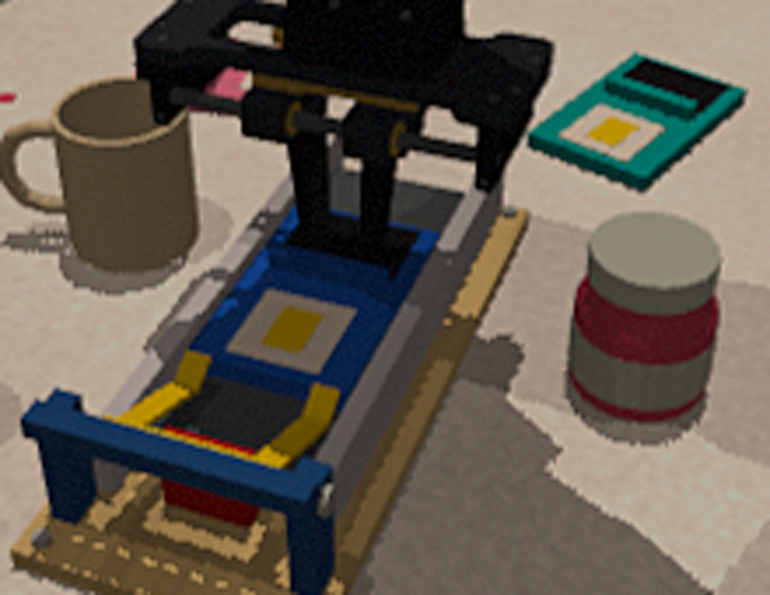

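The carrier is sunk in the bed and its front has reached the yellow noses, near (190,370) and (320,400). The fingers sit behind the rib, and the mug and jar are clear. I continue, pressing slightly harder.

>>> {"name": "drive_tool", "arguments": {
  "rows": [
    [[0.012,0,0.003,0,0,0,0.25],[0.016,0,0,0,0,0,0.25],[0.016,0,0,0,0,0,0.25],[0.016,0,0,0,0,0,0.25],[0.016,0,0,0,0,0,0.25]]
  ]
}}

```text
t: 7.78
eef_pos: [570.9, -10.9, 53.1]
tcp_rot: [3.135, 0.004, 1.75]
ft_force: [-1.3, -16.1, 32.6]
opening: 0.252
grip_force: 16.5
```

>>> {"name": "drive_tool", "arguments": {
  "rows": [
    [[0.016,0,0,0,0,0,0.25],[0.016,0,0,0,0,0,0.25],[0.016,0,0,0,0,0,0.25],[0.016,0,0,0,0,0,0.25]]
  ]
}}

```text
t: 8.28
eef_pos: [568.7, 4.9, 53.1]
tcp_rot: [3.134, 0.004, 1.749]
ft_force: [-1.4, -14.9, 32.7]
opening: 0.251
grip_force: 21.3
```

>>> {"name": "drive_tool", "arguments": {
  "rows": [
    [[0.016,0,0,0,0,0,0.25],[0.016,0,0,0,0,0,0.25],[0.016,0,0,0,0,0,0.25],[0.016,0,0,0,0,0,0.25]]
  ]
}}

```text
t: 8.78
eef_pos: [565.8, 20.8, 53.1]
tcp_rot: [3.134, 0.004, 1.75]
ft_force: [-1.5, -15.7, 33.7]
opening: 0.252
grip_force: 21.7
```

>>> {"name": "drive_tool", "arguments": {
  "rows": [
    [[0.01,0,0,0,0,0,0.25],[0.01,0,0,0,0,0,0.25]]
  ]
}}

```text
t: 9.02
eef_pos: [564.9, 25.7, 53.1]
tcp_rot: [3.134, 0.004, 1.75]
ft_force: [-1.0, -14.7, 33.8]
opening: 0.252
grip_force: 21.8
```

>>> {"name": "drive_tool", "arguments": {
  "rows": [
    [[0.008,0,0,0,0,0,0.25],[0.008,0,0,0,0,0,0.25]]
  ]
}}

```text
t: 9.28
eef_pos: [564.4, 28.8, 53.1]
tcp_rot: [3.134, 0.005, 1.75]
ft_force: [-1.0, -32.7, 33.3]
opening: 0.247
grip_force: 24.8
```

>>> {"name": "drive_tool", "arguments": {
  "rows": [
    [[0.006,0,0,0,0,0,0.25],[0,0,0,0,0,0,0.25]]
  ]
}}

```text
t: 9.52
eef_pos: [564.4, 29.0, 53.1]
tcp_rot: [3.134, 0.006, 1.75]
ft_force: [-0.2, -33.1, 33.6]
opening: 0.252
grip_force: 30.7
```

>>> {"name": "drive_tool", "arguments": {
  "rows": [
    [[0.006,0,0,0,0,0,0.25],[0,0,0,0,0,0,0.25]]
  ]
}}

```text
t: 9.78
eef_pos: [564.4, 29.1, 53.2]
tcp_rot: [3.133, 0.008, 1.75]
ft_force: [-0.1, -45.1, 32.8]
opening: 0.247
grip_force: 33.0
```

```bash
python3 - <<'E'
from h import *
p=env.read_camera("side"); cv2.imwrite("pics/s3.png",cv2.resize(p["color"][150:320,180:400],None,fx=3.5,fy=3.5,interpolation=cv2.INTER_CUBIC))
print(env.state()["ft_force"],env.state()["eef_pos"])
E
```

```text
[  0.23400688 -45.31432845  32.6561731 ] [564.35349561  29.13533986  53.14654984]
```

View pics/s3.png

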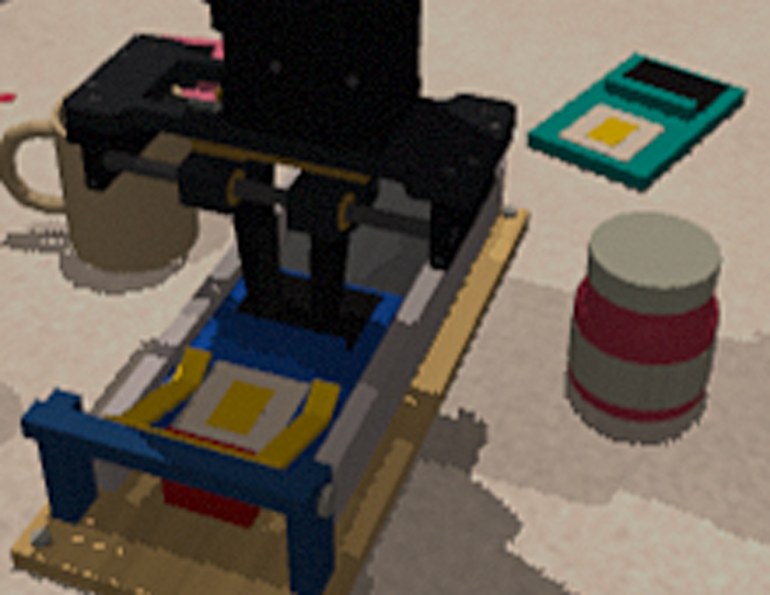

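The carrier is home: the tile lies under both prongs, its front edge meets the red stop near (215,435), and the tool has stopped moving while the push rises to 45 N. I now relax the forward push, then release upward.

>>> {"name": "drive_tool", "arguments": {
  "rows": [
    [[-0.006,0,0,0,0,0,0.25],[-0.006,0,0,0,0,0,0.25],[0,0,0,0,0,0,0.25]]
  ]
}}

```text
t: 10.2
eef_pos: [564.4, 28.8, 53.2]
tcp_rot: [3.134, 0.005, 1.749]
ft_force: [-1.6, -21.4, 33.9]
opening: 0.251
grip_force: 28.2
```

>>> {"name": "drive_tool", "arguments": {
  "rows": [
    [[-0.007,0,0,0,0,0,0.25],[0,0,0,0,0,0,0.25]]
  ]
}}

```text
t: 10.45
eef_pos: [564.4, 28.5, 53.1]
tcp_rot: [3.134, 0.003, 1.749]
ft_force: [-1.7, -8.1, 34.4]
opening: 0.253
grip_force: 25.7
```

>>> {"name": "drive_tool", "arguments": {
  "rows": [
    [[-0.001,0,-0.008,0,0,0,0.25],[-0.001,0,-0.008,0,0,0,0.25],[-0.001,0,-0.008,0,0,0,0.25],[0,0,0,0,0,0,0.25]]
  ]
}}

```text
t: 10.95
eef_pos: [563.8, 28.2, 56.7]
tcp_rot: [3.137, 0.002, 1.749]
ft_force: [4.2, -4.3, 5.9]
opening: 0.249
grip_force: 7.4
```

>>> {"name": "drive_tool", "arguments": {
  "rows": [
    [[-0.002,0,-0.008,0,0,0,0.25],[-0.002,0,-0.008,0,0,0,0.25],[-0.004,0,-0.012,0,0,0,0.25],[0,0,0,0,0,0,0.25]]
  ]
}}

```text
t: 11.45
eef_pos: [562.0, 27.1, 62.5]
tcp_rot: [-3.141, -0.0, 1.749]
ft_force: [0.3, -0.1, 0.8]
opening: 0.25
grip_force: 0.0
```

>>> {"name": "drive_tool", "arguments": {
  "rows": [
    [[0,0,-0.08,0,0,0,0.25],[0,0,-0.16,0,0,0,0.25],[0,0,-0.2,0,0,0,0.25],[0,0,-0.2,0,0,0,0.25]]
  ]
}}

```text
t: 11.95
eef_pos: [561.7, 27.2, 223.7]
tcp_rot: [-3.141, -0.0, 1.749]
ft_force: [-0.3, -0.1, -0.6]
opening: 0.247
grip_force: 0.0
```

>>> {"name": "drive_tool", "arguments": {
  "rows": [
    [[-0.2,0,0,0,0,0,0.25],[-0.2,0,0,0,0,0,0.25],[-0.2,0,0,0,0,0,0.25],[-0.2,0,0,0,0,0,0.25],[-0.2,0,0,0,0,0,0.25]]
  ]
}}

```text
t: 12.58
eef_pos: [606.4, -220.5, 222.2]
tcp_rot: [-3.141, -0.0, 1.749]
ft_force: [0.7, 0.8, 0.4]
opening: 0.246
grip_force: 0.0
```

```bash
python3 - <<'E'
from h import *
t=env.read_camera("top"); p=env.read_camera("side")
a=cv2.resize(t["color"][140:340,150:370],None,fx=1.8,fy=1.8,interpolation=cv2.INTER_CUBIC);b=cv2.resize(p["color"][150:350,150:370],None,fx=1.8,fy=1.8,interpolation=cv2.INTER_CUBIC)
cv2.imwrite("pics/e.png",np.hstack([a,b]))
for q in(t,p):
    for n in("carrier","carrier_front","jig_stop","yellow_jar","pink_jar","bisque_mug"):
        for r in env.place_of(n,q)[:3]: print(n,round(r["score"],2),w(q,r["at"]).round())
c=t["color"];h=cv2.cvtColor(c,cv2.COLOR_BGR2HSV)
m=cv2.inRange(h,(105,120,40),(125,255,255)); m[:, :200]=0; m[:,345:]=0; m[:190]=0;m[260:]=0
ys,xs=np.nonzero(m);P=np.array([ray(t,(x,y),40)[:2] for x,y in zip(xs,ys)],np.float32)
s=P@np.array([-.1777,.984]); print("rear edge along u:",np.percentile(s,[0,.5,1]), "start rear",np.array([574.1,-39.8])@[-.1777,.984]-65)
E
```

```text
carrier 0.74 [558.  54.  28.]
carrier 0.59 [ 763. -194.   -1.]
carrier_front 0.98 [ 696. -213.    9.]
carrier_front 0.6 [549. 118.  41.]
jig_stop 0.66 [547. 120.  35.]
jig_stop 0.6 [563.  25.  41.]
yellow_jar 0.72 [696. 149.   1.]
pink_jar 0.62 [424. -57.   1.]
bisque_mug 0.78 [710. -23.   2.]
carrier 0.98 [ 761. -188.   -0.]
carrier 0.93 [560.  57.  33.]
carrier 0.76 [ 517. -279.    1.]
carrier_front 0.85 [ 702. -213.    7.]
carrier_front 0.8 [ 526. -210.   13.]
carrier_front 0.63 [550. 122.  38.]
jig_stop 0.8 [547. 122.  39.]
yellow_jar 0.56 [698. 151.  -3.]
bisque_mug 0.77 [710. -25.   4.]
rear edge along u: [-109.71596383 -109.40033047 -109.08703058] start rear -206.18077
```

View pics/e.png

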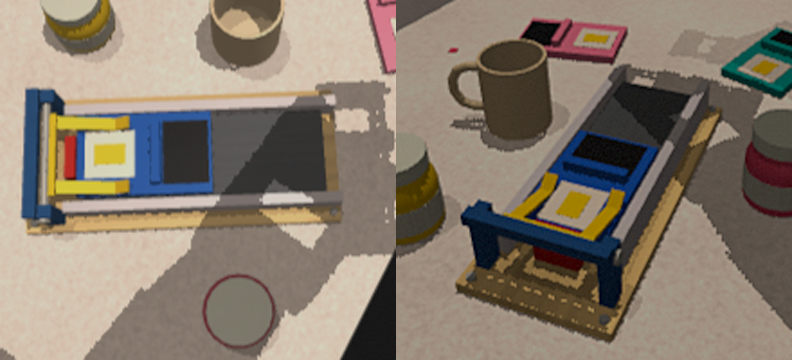

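The final views show the carrier clamped under both prongs with its front against the red stop (about (75,155) in the left half). It sits 97 mm from its start, and the jars and mug have not moved. I'm handing it in.

```bash
python3 -c "
from cell import env
print(env.job_done())"
```

```text
the job is handed in; nothing more can be done
None
```

I pressed the blue carrier down, slid it about 97 mm under the leaf spring until it stopped hard against the red stop, and let go, so the spring alone now holds it; the jars and mug did not move, and I handed the job in at about 12.7 s (no verdict was returned).

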